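# Hook the lid onto the paint box and snap it shut

## Robot

A 6-joint arm with a two-finger parallel gripper is mounted at the origin on the work surface. World frame = base frame: x ahead of the robot, y to its left, z up, the work surface at z = 0. Lengths are in m, angles in rad, forces in N, time in s.
With the tool pointing down it reaches from about 0.25 to 0.775 m from the base axis. Payload 4 kg.
Tool frame: the origin (TCP) lies at the very end of the fingers, on their centre line; the grasp point (between the pads) lies 19 mm behind it; z points along the fingers, y is the line along which they close (so a half turn about z gives the same grasp; the last joint's range is limited). The gripper opens to 94 mm and grips with 3 to 60 N. Pads are 16 mm wide; open, the fingers measure 119 mm over their backs; the gripper's body (75 mm by 177 mm) begins 78 mm behind the grasp point.
Start: joints at [-1.412, 0.087, 1.371, -0, 1.684, -0.103], TCP at [0.142, -0.531, 0.206] pointing down, gripper open.
Joint ranges: [-3.1, 3.1], [-0.76, 2.03], [0.27, 2.55], [-1.08, 4.22], [0.17, 2.65], [-2.57, 2.57]. Speed limits (rad/s): [2.79, 2.79, 3.14, 3.14, 3.14, 3.14].

## Interface

Orientations are given as a rotation vector (axis times angle).
In Python, from cell import sensors, imaging, arm gives the robot as it stands.
- The arm moves only by the tool step_arm, never from a script. Its argument "commands" is a list of rows, each an object with "slide": the shift along the tool's x, y, z in mm, a list of three; "delta_rot": the turn, a rotation vector about the tool's x, y, z in degrees, a list of three; "hand": the finger opening in mm, from 0 to 94. A call has 1 to 20 rows; each row is the pose to reach, as a shift and turn from the pose commanded when the call began, along the tool's axes at that moment; what a row does not reach only later rows make up. A row lasts 1/10 s, in which the tool goes at most 50 mm and 8.59 degrees, less where a joint would pass 70% of its speed; a pose out of reach is approached as far as the arm can. A call with a gripper value outside its range is refused whole. The fingers move at their own pace and stop on an object; "force" is the grip in N (left out, the last holds). Time passes only in rows, so rows that repeat a pose let the fingers close. It gives the time, the measured TCP pose, the force, the opening and the grip force at its end, in the units of the state.
- sensors.get_state(): the state, without advancing time (a new reading comes with each control period).
- imaging.camera(name): name is "side" or "top" or "wrist"; returns the picture (400x640x3 uint8, red, green, blue); there is no depth.
- imaging.get_calibration(name): a dict with "K" (3x3 intrinsics, pixels), "rvec" (rotation vector, rad) and "tvec" (3), from world to camera coordinates, as OpenCV has them. Camera axes: x right, y down, z forward; pixel columns grow to the right and rows downward; lengths in m; the calibration is good to about 2 mm. A picture is of the moment at which its call begins: read the wrist's pose just before it. get_calibration takes no time and is no camera call; for the wrist camera it gives the pose at the moment of the call.
- arm.hand_in(): hands the job in; it is judged then, once.
The state is a dict: "time": time; "joint_positions": joint angles; "joint_vel": joint speeds; "joint_torque": joint torques, N m; "eef_pos": TCP position; "orientation": TCP orientation; "ft_force": force on the tool from outside, world axes, zero at the start; "ft_torque": the same for the moment, N m; "grip_width": finger opening in m; "finger_force": force on a finger pad.
Only numpy, scipy, OpenCV 4.12 (cv2) and the standard library are available. Lean on these libraries where they do the work, as an engineer would, in place of code of your own. Each camera call takes 0.05 s, during which the arm holds its last target. There are 200 camera calls.

## Task

Close the paint box that stands in the wooden trough: bring the lid down lip end first with its other end raised, feel the lip home into the slot under the bridge at the box's upright end, then swing the lid down and press it until the spring clip snaps over its ledge and it lies flat, in line with the box. The box stands anywhere along the trough's play and its plastic is thin, so go by feel and never push the lid against it with more than about 20 N. Leave the water jar, eraser, dish and brush where they are, and let go at the end.

Things in the scene. Friction and masses are not known exactly. Their poses are not given: they have to be found in the camera images.
- lid: Loose lid: white plastic shell 154 mm long (x), 60 wide (y), 13 high, open below, walls 4, top 3; 50-100 g. Origin: centre of its underside, z up through the top. Starts on the table, top up. Flush with the underside, mid-end: at -x a lip 30 mm wide, 3 thick, stands out 10 mm; at +x a ledge 24 wide, 5 high, stands out 4 mm. Grip it across its width, by the side walls.
- trough: Wooden trough fixed to the table, 236 x 86 mm, 14 high; the white paint box stands in it, gripped by rubber lining, wherever it was put along 40 mm of play: box middle at x = -20 to +20 mm here (not measured, find it by feel or sight), y = 0, axes parallel. Origin: on the table under the middle, z up. The box's flat top, with ten pans flush in it, is at z = 28 mm. Slot end -x, clip end +x.
- lip (a point): Middle of the lower edge of the lip's tip, at (-87, 0, 0) mm in the lid frame. The slot for it: in a 4 mm wall standing on the box's top, 78 to 82 mm to -x of the box's middle, 34 mm wide (y), 6.5 high from the box's top up, under a bridge 3.5 high. The lip can slide along the flat top (56 mm wide) into it, the lid's other end raised 5 to 20 degrees; it shows 4 to 6 mm beyond the wall when home.
- ledge (a point): Middle of the lower outer edge of the ledge: (81, 0, 0) mm in the lid frame. Closed, the lid lies flat on the box's top: its origin over the box's middle at z = 28 mm in the trough frame, axes parallel, 2 mm overhang on each long side, ledge under the clip's nose.
- clip (a joint): Outward bend (rad) of the spring clip, a white leaf 24 mm wide, 82-84.5 mm to +x of the box's middle, hinged at its foot: 0 at rest, about 0.1 while the ledge passes its nose, 0 after the snap. A tab flares out above the nose to 17 mm over the box's top. A hooked lid let go rests its ledge on the tab, about 12 mm too high; 4 to 9 N pressed near the clip end seats it.
- water_jar: Bystander: glass jar, 68 mm across, 85 mm high. Origin: centre of its underside.
- eraser: Bystander: grey eraser 45 x 22 x 12 mm. Origin: centre of its underside.
- mixing_dish: Bystander: white ceramic dish, 90 mm across, 25 mm high. Origin: centre of its underside.
- brush: Bystander: flat paint brush 150 mm long, 10 mm thick, lying on the table. Origin: on its underside, 80 mm from the handle's end.
Not all that is in view belongs to the job. What is meant by the lid is not green or orange, and is the larger of those in its own colour.

How it is judged:
By the outcome, as a careful person would: the job done as asked, in the order asked, and still so for the second after the job is handed in, with the robot touching nothing.
It also fails if it takes over 69 s, if anything falls off the work surface, if the arm or the gripper's body presses on something with over 40 N, if the wrist force passes 120 N, or if a joint passes its speed limit or range.

## Working session

There is one attempt and no reset: what is moved stays moved. The work goes in short steps, Python scripts to look and compute and a tool call to move; the robot and the scene stay as the last step left them, time stands still between calls to the robot, and variables do not carry over. Pictures are saved under pics/ and viewed, at most 10 in all, crops included, and the job is handed in when it is done.

Besides the shell and the picture viewer there is one more tool, called after "Request:" by a JSON object that holds its "api" and its "payload". step_arm: Moves the arm, as the interface text tells. Its arguments: {"type":"object","properties":{"commands":{"type":"array","items":{"type":"object","properties":{"slide":{"type":"array","items":{"type":"number"}},"delta_rot":{"type":"array","items":{"type":"number"}},"hand":{"type":"number"}}}},"force":{"type":"number"}},"required":["commands"]}

```bash
mkdir -p pics; ls
python3 - <<'E'
from cell import sensors, imaging
import cv2
for n in ("top","side"):
    im=imaging.camera(n); cv2.imwrite(f"pics/{n}0.png",im[:,:,::-1])
    c=imaging.get_calibration(n); print(n,c)
print(sensors.get_state())
E
```

```text
pics
top {'K': array([[369.99181372,   0.        , 317.13958841],
       [  0.        , 369.99181372, 203.95863668],
       [  0.        ,   0.        ,   1.        ]]), 'rvec': array([ 2.12467414, -2.18470568,  0.19453891]), 'tvec': array([0.00429671, 0.57762363, 0.81788217])}
side {'K': array([[377.06444317,   0.        , 318.80326181],
       [  0.        , 377.06444317, 199.21460652],
       [  0.        ,   0.        ,   1.        ]]), 'rvec': array([ 2.07180579, -0.45017665,  0.27201096]), 'tvec': array([-0.5435559 ,  0.1497859 ,  0.65313239])}
{'time': 0.1, 'joint_positions': array([-1.41210078e+00,  8.78952665e-02,  1.37207999e+00, -1.18116597e-08,
        1.68363012e+00, -1.03117227e-01]), 'joint_vel': array([ 0.0001312 , -0.00211452, -0.00503449,  0.00344189, -0.00013591,
        0.00166566]), 'joint_torque': array([ 2.49838689e-03, -3.41251123e+01, -3.03302693e+01,  7.20902905e-02,
        3.03543115e-02, -8.76226204e-05]), 'eef_pos': array([ 0.14226486, -0.53076666,  0.20442523]), 'orientation': array([-3.11271841e+00, -4.09818350e-01,  8.78085489e-05]), 'ft_force': array([-0.71641653,  0.04568186,  0.07288723]), 'ft_torque': array([-0.06806318,  0.01522832,  0.06133145]), 'finger_force': 0.0, 'grip_width': 0.0937858175908835}
```

View pics/top0.png

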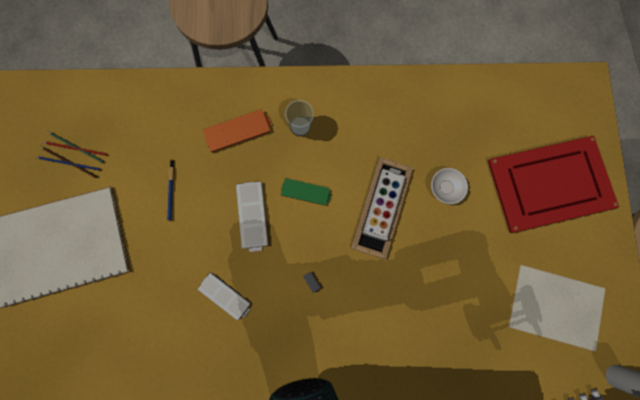

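View pics/side0.png

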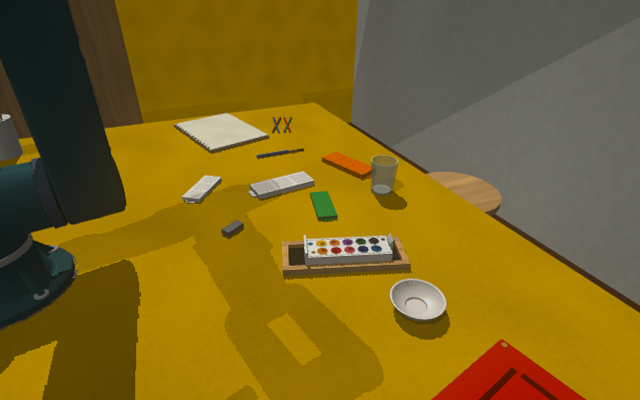

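The top view shows the large white lid at about (252,215), the smaller decoy at (224,297), and the trough at (383,208) with an empty gap at its lower end. In the side view there is an upright at (306,243) and something at (392,240). I'll crop and measure.

```bash
cat > h.py <<'E'
import numpy as np, cv2
from cell import sensors, imaging
def ray(n,uv,z,c=None):
    c=c or imaging.get_calibration(n); R,_=cv2.Rodrigues(c["rvec"]); t=np.ravel(c["tvec"])
    uv=np.atleast_2d(np.float64(uv)); d=np.c_[uv,np.ones(len(uv))]@np.linalg.inv(c["K"]).T@R
    o=-R.T@t; return o+d*((z-o[2])/d[:,2])[:,None]
def proj(n,P,c=None):
    c=c or imaging.get_calibration(n)
    return cv2.projectPoints(np.float64(P).reshape(-1,3),c["rvec"],c["tvec"],c["K"],None)[0][:,0]
def rect(mask,z,n):
    cs,_=cv2.findContours(mask,cv2.RETR_EXTERNAL,cv2.CHAIN_APPROX_NONE)
    c=max(cs,key=cv2.contourArea)[:,0]; P=ray(n,c,z)[:,:2]*1000
    return cv2.minAreaRect(np.float32(P))
E
python3 - <<'E'
from h import *
im=cv2.imread("pics/top0.png"); hsv=cv2.cvtColor(im,cv2.COLOR_BGR2HSV)
def roi(m,x0,y0,x1,y1):
    o=np.zeros_like(m); o[y0:y1,x0:x1]=m[y0:y1,x0:x1]; return o
w=((hsv[...,1]<70)&(hsv[...,2]>60)).astype(np.uint8)
print("lid",rect(roi(w,225,170,282,262),.013,"top"))
print("decoy",rect(roi(w,190,265,258,325),.01,"top"))
notmat=((hsv[...,1]<190)|(hsv[...,2]<50)|(hsv[...,2]>250)).astype(np.uint8)
print(hsv[208,335],hsv[162,395],hsv[250,372],hsv[230,362])
a=cv2.resize(im[150:265,220:430],None,fx=3.8,fy=3.8,interpolation=cv2.INTER_CUBIC)
s=cv2.imread("pics/side0.png"); b=cv2.resize(s[150:285,240:420],None,fx=4.4,fy=4.4,interpolation=cv2.INTER_CUBIC)
cv2.imwrite("pics/ta.png",a); cv2.imwrite("pics/sb.png",b)
E
```

```text
lid ((557.4977416992188, 144.91253662109375), (167.38894653320312, 63.23875427246094), 5.349900722503662)
decoy ((371.1090087890625, 208.50604248046875), (128.4674530029297, 48.81322479248047), 51.784854888916016)
[ 21 169 131] [ 19 134 120] [ 16 110 111] [16 53 63]
```

View pics/ta.png

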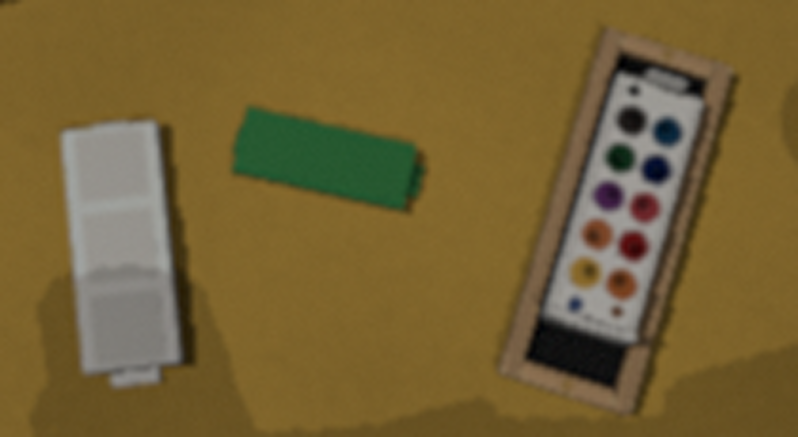

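View pics/sb.png

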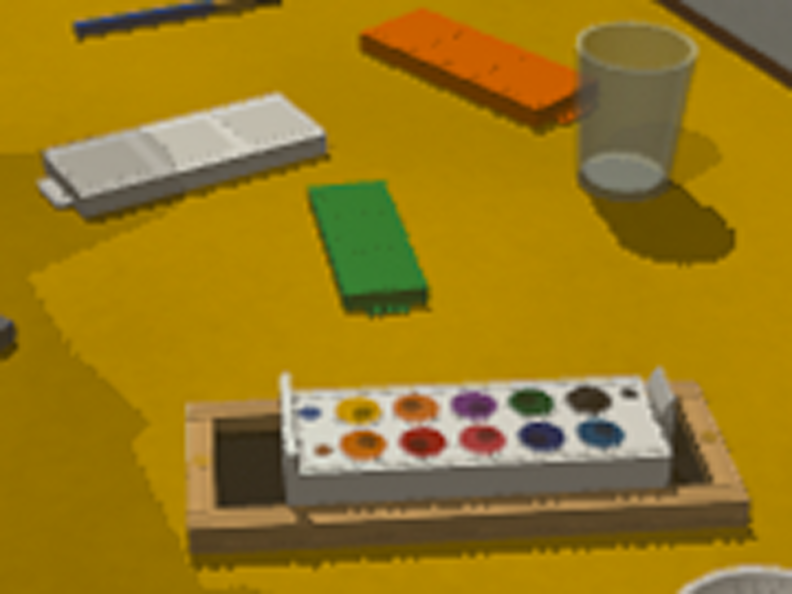

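The crops show the lid's lip at its lower end (135,378), which is the robot end. The box upright is at the trough's near end (288,430 in the side crop), with the clip tab at the far end (660,390). So both point the same way, and I can measure the corners.

Run:
```python
from h import *
f=lambda p,z:ray("top",np.array(p,float)/3.8+[220-.37,150-.37],z)*1000
L=f([(62,130),(157,120),(183,362),(83,373)],.013)
T=f([(607,28),(735,68),(632,410),(500,372)],.014)
B=f([(618,72),(704,98),(640,340),(545,318)],.028)
for n,Q in (("lid",L),("tr",T),("box",B)):
    print(n,Q[:,:2].round(1).tolist(),Q.mean(0).round(1),"sides",np.linalg.norm(np.roll(Q,-1,0)-Q,axis=1).round(1))
    v=(Q[0]+Q[1]-Q[2]-Q[3])/2; print(" yaw",np.degrees(np.arctan2(v[1],v[0])))
print("lip",f([(135,383)],.002),"tab",f([(668,78)],.045))
# side view check
g=lambda p,z:ray("side",np.array(p,float)/4.4+[240-.37,150-.37],z)*1000
Ts=g([(187,403),(697,383),(748,508),(190,535)],.014); print("tr side",Ts.round(1).tolist(),Ts.mean(0))
Bs=g([(296,393),(640,380),(672,460),(297,474)],.028);print("box side",Bs.round(1).tolist(),Bs.mean(0))
Ls=g([(42,150),(277,95),(326,132),(88,200)],.013);print("lid side",Ls.round(1).tolist(),Ls.mean(0))
```

```text
lid [[636.6, 182.4], [641.7, 122.1], [487.3, 107.0], [482.3, 168.9]] [562.  145.1  13. ] sides [ 60.6 155.1  62.1 154.9]
 yaw 5.287230433088666
tr [[695.5, -170.0], [666.9, -252.0], [449.5, -172.0], [475.4, -90.5]] [ 571.8 -171.1   14. ] sides [ 86.8 231.6  85.5 234. ]
 yaw -20.023148817928405
box [[662.5, -172.5], [644.3, -226.5], [492.1, -176.5], [507.3, -118.2]] [ 576.6 -173.4   28. ] sides [ 57.  160.2  60.3 164.4]
 yaw -18.740262222417506
lip [[475.57313128 138.32456824   2.        ]] tab [[ 653.72628341 -200.0134857    45.        ]]
tr side [[475.6, -93.3, 14.0], [695.5, -174.6, 14.0], [663.9, -255.9, 14.0], [446.3, -176.7, 14.0]] [ 570.3181905  -175.12632723   14.        ]
box side [[516.1, -123.6, 28.0], [660.7, -177.4, 28.0], [641.5, -230.5, 28.0], [494.5, -174.7, 28.0]] [ 578.20606644 -176.54694779   28.        ]
lid side [[482.5, 166.9, 13.0], [633.5, 178.0, 13.0], [641.1, 121.7, 13.0], [489.6, 101.3, 13.0]] [561.70510356 141.9540381   13.        ]
```

```bash
cat >> h.py <<'E'
from scipy.spatial.transform import Rotation as Ro
def go(xyz,yaw,pitch=0,cmd=None):
    """slide (mm) and delta_rot (deg) from the present tool pose; pitch raises tool +x"""
    s=sensors.get_state(); R=Ro.from_rotvec(s["orientation"]); 
    G=Ro.from_euler("z",yaw,degrees=True)*Ro.from_euler("x",180,degrees=True)*Ro.from_euler("y",pitch,degrees=True)
    print("slide",R.inv().apply(np.array(xyz)-s["eef_pos"]*1000).round(1),"rot",np.degrees((R.inv()*G).as_rotvec()).round(2))
def stat(yaw=0):
    s=sensors.get_state(); e=(Ro.from_euler("z",yaw,degrees=True)*Ro.from_euler("x",180,degrees=True)).inv()*Ro.from_rotvec(s["orientation"])
    print(round(s["time"],2),(s["eef_pos"]*1000).round(1),"rot",np.degrees(e.as_rotvec()).round(2),"F",s["ft_force"].round(2),"T",s["ft_torque"].round(2),"w",round(s["grip_width"]*1000,1),round(s["finger_force"],1))
E
python3 - <<'E'
from h import *
c=imaging.get_calibration("wrist"); R,_=cv2.Rodrigues(c["rvec"]); o=-R.T@np.ravel(c["tvec"]); s=sensors.get_state()
T=Ro.from_rotvec(s["orientation"])
print("cam in tool",T.inv().apply(o-s["eef_pos"])*1000,"axes in tool",T.inv().apply(R).round(3).tolist(),c["K"][0,0])
go([520,-154,230],-20)
E
```

```text
cam in tool [  78.80906158    1.14110067 -180.71015497] axes in tool [[0.0, 1.0, -0.0], [-0.963, 0.0, -0.269], [-0.269, 0.0, 0.963]] 279.91638438152864
slide [ 462.4 -266.2  -24.9] rot [-1.1e-01  2.0e-02  3.5e+01]
```

Request:
{"api": "step_arm", "payload": {"commands": [{"slide": [523,-223,-25],"delta_rot": [0,0,35],"hand": 90},{"slide": [523,-223,-25],"delta_rot": [0,0,35],"hand": 90},{"slide": [523,-223,-25],"delta_rot": [0,0,35],"hand": 90},{"slide": [523,-223,-25],"delta_rot": [0,0,35],"hand": 90},{"slide": [523,-223,-25],"delta_rot": [0,0,35],"hand": 90},{"slide": [523,-223,-25],"delta_rot": [0,0,35],"hand": 90},{"slide": [523,-223,-25],"delta_rot": [0,0,35],"hand": 90},{"slide": [523,-223,-25],"delta_rot": [0,0,35],"hand": 90},{"slide": [523,-223,-25],"delta_rot": [0,0,35],"hand": 90},{"slide": [523,-223,-25],"delta_rot": [0,0,35],"hand": 90},{"slide": [523,-223,-25],"delta_rot": [0,0,35],"hand": 90},{"slide": [523,-223,-25],"delta_rot": [0,0,35],"hand": 90},{"slide": [523,-223,-25],"delta_rot": [0,0,35],"hand": 90},{"slide": [523,-223,-25],"delta_rot": [0,0,35],"hand": 90},{"slide": [523,-223,-25],"delta_rot": [0,0,35],"hand": 90},{"slide": [523,-223,-25],"delta_rot": [0,0,35],"hand": 90}]}}

```text
time: 1.7
eef_pos: [0.5888, -0.1817, 0.2306]
orientation: [3.093, -0.549, -0.0]
ft_force: [-0.3, -0.8, 0.4]
grip_width: 0.0901
finger_force: 0.0
```

Run:
```python
from h import *
stat(-20)
c=imaging.get_calibration("wrist"); im=imaging.camera("wrist")[:,:,::-1]
import pickle; pickle.dump(c,open("w1.pkl","wb")); cv2.imwrite("pics/w1.png",im)
go([585,146,150],5.4)
```

```text
1.7 [ 588.8 -181.7  230.6] rot [-0.02 -0.    0.12] F [-0.31 -0.81  0.37] T [ 0.05  0.03 -0.05] w 90.1 0.0
slide [-116.4 -306.4   80.6] rot [ 2.000e-02 -0.000e+00 -2.552e+01]
```

View pics/w1.png

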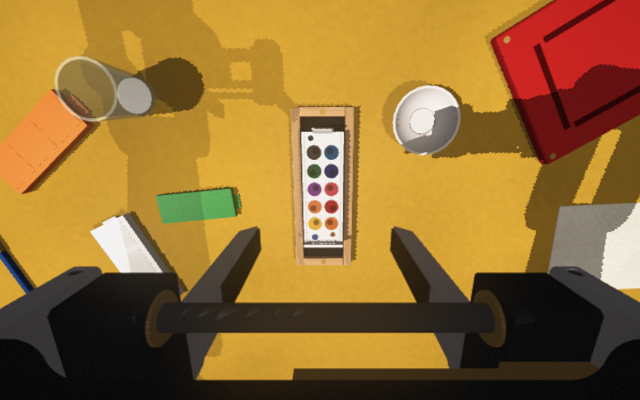

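The wrist view shows the trough at about (291–357, 107–265) and the white box at (302–345, 130–247), with its upright at the bottom (row ~244) and the clip tab at the top (~129). Next: profiles.

Run:
```python
from h import *
import pickle; c=pickle.load(open("w1.pkl","rb")); im=cv2.imread("pics/w1.png"); hsv=cv2.cvtColor(im,cv2.COLOR_BGR2HSV)
for col in (308,325,339):
    print(col,[(r,int(hsv[r,col,1]),int(hsv[r,col,2])) for r in list(range(100,136))+list(range(236,272)) ][::1])
```

```text
308 [(100, 187, 218), (101, 187, 217), (102, 185, 218), (103, 187, 215), (104, 185, 194), (105, 189, 178), (106, 174, 129), (107, 127, 195), (108, 120, 219), (109, 121, 225), (110, 119, 227), (111, 116, 230), (112, 115, 232), (113, 117, 232), (114, 115, 232), (115, 117, 233), (116, 127, 149), (117, 123, 79), (118, 126, 67), (119, 124, 68), (120, 124, 68), (121, 120, 68), (122, 126, 67), (123, 118, 69), (124, 118, 69), (125, 120, 70), (126, 116, 66), (127, 117, 70), (128, 117, 70), (129, 120, 66), (130, 144, 62), (131, 54, 109), (132, 12, 241), (133, 7, 246), (134, 7, 246), (135, 13, 237), (236, 10, 243), (237, 10, 244), (238, 10, 243), (239, 18, 231), (240, 24, 222), (241, 38, 148), (242, 60, 106), (243, 60, 102), (244, 43, 147), (245, 15, 242), (246, 9, 249), (247, 35, 168), (248, 78, 82), (249, 109, 68), (250, 116, 66), (251, 116, 66), (252, 111, 69), (253, 106, 70), (254, 120, 64), (255, 131, 68), (256, 130, 86), (257, 134, 95), (258, 127, 163), (259, 121, 212), (260, 120, 223), (261, 119, 227), (262, 114, 230), (263, 115, 230), (264, 119, 228), (265, 163, 220), (266, 182, 217), (
[... 1749 characters left out ...]
2), (129, 130, 59), (130, 119, 62), (131, 41, 130), (132, 14, 239), (133, 8, 244), (134, 8, 243), (135, 9, 243), (236, 13, 235), (237, 14, 236), (238, 14, 236), (239, 15, 237), (240, 26, 219), (241, 40, 142), (242, 63, 102), (243, 64, 99), (244, 38, 147), (245, 16, 243), (246, 9, 248), (247, 35, 168), (248, 81, 82), (249, 110, 67), (250, 110, 67), (251, 109, 70), (252, 109, 68), (253, 109, 70), (254, 110, 65), (255, 131, 72), (256, 131, 84), (257, 134, 101), (258, 125, 190), (259, 121, 221), (260, 121, 222), (261, 118, 224), (262, 118, 227), (263, 118, 227), (264, 117, 228), (265, 164, 221), (266, 186, 217), (267, 185, 219), (268, 183, 219), (269, 186, 218), (270, 184, 220), (271, 185, 219)]
```

Run:
```python
from h import *
im=cv2.imread("pics/w1.png")
cv2.imwrite("pics/w1c.png",cv2.resize(im[98:274,276:372],None,fx=3.4,fy=3.4,interpolation=cv2.INTER_NEAREST))
```

```text
(no output)
```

View pics/w1c.png

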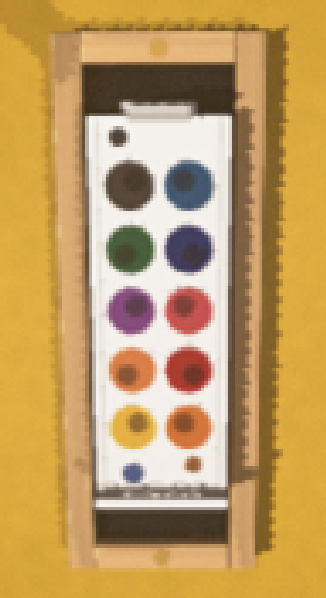

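The crop shows the wood edges, the box's far edge at row 131, and the bridge's top as a white band at rows 244–247. I'll convert these to metric.

Run:
```python
from h import *
import pickle; c=pickle.load(open("w1.pkl","rb"))
y=np.radians(-20); ex=np.array([np.cos(y),np.sin(y)]); ey=np.array([-np.sin(y),np.cos(y)])
def a(u,v,z): p=ray("w",(u,v),z,c)[0,:2]*1000; return p.round(1),"along",(p@ex).round(1),"across",(p@ey).round(1)
print("tr +x",a(325,106.5,.014)); print("tr -x",a(325,264.6,.014)); print("in +",a(325,115.6,.014)); print("in -",a(325,258,.014))
print("box +x",a(310,131,.028),a(340,131,.028)); print("bridge",a(310,243.8,.038),a(310,247.1,.038),a(340,247.1,.038))
print("tab",a(325,128,.045))
im=cv2.imread("pics/w1.png").astype(int); hs=cv2.cvtColor(im.astype(np.uint8),cv2.COLOR_BGR2HSV)
for r in (140,185,230):
    s=hs[r,280:370,1].astype(int); v=hs[r,280:370,2].astype(int)
    w=np.where((s<60)&(v>200))[0]+280; wd=np.where((s<150))[0]+280
    print(r,"box",a(w[0]-.5,r,.028),a(w[-1]+.5,r,.028),"wood",a(wd[0]-.5,r,.014),a(wd[-1]+.5,r,.014))
# lid in world w/ top image: axis points
```

```text
tr +x (array([ 681.6, -216.2]), 'along', np.float64(714.5), 'across', np.float64(29.9))
tr -x (array([ 459.4, -134.9]), 'along', np.float64(477.9), 'across', np.float64(30.4))
in + (array([ 670.6, -212.2]), 'along', np.float64(702.7), 'across', np.float64(29.9))
in - (array([ 470.2, -138.8]), 'along', np.float64(489.3), 'across', np.float64(30.4))
box +x (array([ 658.7, -186.6]), 'along', np.float64(682.8), 'across', np.float64(50.0)) (array([ 645. , -224.1]), 'along', np.float64(682.8), 'across', np.float64(10.0))
bridge (array([ 510.6, -130.5]), 'along', np.float64(524.4), 'across', np.float64(52.0)) (array([ 505.8, -128.6]), 'along', np.float64(519.2), 'across', np.float64(52.1)) (array([ 490.7, -169.5]), 'along', np.float64(519.1), 'across', np.float64(8.5))
tab (array([ 655.8, -206.8]), 'along', np.float64(687.0), 'across', np.float64(30.0))
140 box (array([ 651.7, -171.7]), 'along', np.float64(671.1), 'across', np.float64(61.5)) (array([ 632.3, -224.6]), 'along', np.float64(671.0), 'across', np.float64(5.2)) wood (array([ 656.1, -157.3]), 'along', np.float64(670.3), 'across', np.float64(76.6)) (array([ 626.4, -238.2]), 'along', np.float64(670.1), 'across', np.float64(-9.6))
185 box (array([ 593.7, -150.5]), 'along', np.float64(609.3), 'across', np.float64(61.7)) (array([ 574.4, -203.1]), 'along', np.float64(609.2), 'across', np.float64(5.6)) wood (array([ 596.1, -134.7]), 'along', np.float64(606.3), 'across', np.float64(77.3)) (array([ 566.2, -216.5]), 'along', np.float64(606.1), 'across', np.float64(-9.8))
230 box (array([ 530.3, -127.3]), 'along', np.float64(541.9), 'across', np.float64(61.8)) (array([ 511.2, -179.6]), 'along', np.float64(541.7), 'across', np.float64(6.1)) wood (array([ 530.2, -111.4]), 'along', np.float64(536.3), 'across', np.float64(76.6)) (array([ 500.4, -192.7]), 'along', np.float64(536.1), 'across', np.float64(-10.0))
```

Request:
{"api": "step_arm", "payload": {"commands": [{"slide": [-80,-306,0],"delta_rot": [0,0,-25.5],"hand": 90},{"slide": [-80,-306,0],"delta_rot": [0,0,-25.5],"hand": 90},{"slide": [-80,-306,0],"delta_rot": [0,0,-25.5],"hand": 90},{"slide": [-80,-306,0],"delta_rot": [0,0,-25.5],"hand": 90},{"slide": [-80,-306,0],"delta_rot": [0,0,-25.5],"hand": 90},{"slide": [-80,-306,0],"delta_rot": [0,0,-25.5],"hand": 90},{"slide": [-80,-306,0],"delta_rot": [0,0,-25.5],"hand": 90},{"slide": [-80,-306,0],"delta_rot": [0,0,-25.5],"hand": 90},{"slide": [-80,-306,0],"delta_rot": [0,0,-25.5],"hand": 90},{"slide": [-80,-306,0],"delta_rot": [0,0,-25.5],"hand": 90},{"slide": [-80,-306,0],"delta_rot": [0,0,-25.5],"hand": 90}]}}

```text
time: 2.85
eef_pos: [0.6195, 0.1322, 0.2307]
orientation: [3.138, 0.146, 0.0]
ft_force: [1.1, -0.1, -0.5]
grip_width: 0.09
finger_force: 0.0
```

Run:
```python
from h import *
stat(5.4)
c=imaging.get_calibration("wrist"); im=imaging.camera("wrist")[:,:,::-1].copy()
cv2.imwrite("pics/w2.png",im); hs=cv2.cvtColor(im,cv2.COLOR_BGR2HSV)
print(proj("w",[[.562,.144,.013]],c))
m=((hs[...,1]<70)&(hs[...,2]>110)).astype(np.uint8)
u,v=proj("w",[[.562,.144,.013]],c)[0]
n,lab,st,ce=cv2.connectedComponentsWithStats(m); k=lab[int(v),int(u)]; print(st[k],ce[k])
cs,_=cv2.findContours((lab==k).astype(np.uint8),cv2.RETR_EXTERNAL,cv2.CHAIN_APPROX_NONE)
P=ray("w",cs[0][:,0],.013,c)[:,:2]*1000
print(cv2.minAreaRect(np.float32(P)))
a=np.radians(5.4); Q=(P)@np.array([[np.cos(a),-np.sin(a)],[np.sin(a),np.cos(a)]])
for x in range(int(Q[:,0].min())+4,int(Q[:,0].max()),12):
    s=Q[abs(Q[:,0]-x)<1.5,1]; print(x,s.min().round(1),s.max().round(1))
for yy in range(int(Q[:,1].min())+4,int(Q[:,1].max()),9):
    s=Q[abs(Q[:,1]-yy)<1.5,0]; print("y",yy,s.min().round(1),s.max().round(1))
```

```text
2.85 [619.5 132.2 230.7] rot [-0.03  0.01  0.07] F [ 1.06 -0.14 -0.46] T [ 0.04 -0.02  0.01] w 90.0 0.0
[[313.00344541 215.13426345]]
[ 291  161   43  104 4073] [313.05720599 211.75939111]
((561.9122924804688, 144.10385131835938), (162.6477508544922, 60.43001174926758), 5.622870445251465)
495 74.1 118.2
507 61.6 119.5
519 61.7 119.1
531 61.7 120.3
543 60.3 119.9
555 60.3 119.6
567 60.4 119.2
579 60.5 120.3
591 60.6 119.9
603 60.7 119.5
615 60.7 120.6
627 60.8 120.2
639 60.9 119.8
651 61.0 119.5
y 64 496.9 649.9
y 73 495.2 650.0
y 82 491.7 654.2
y 91 491.7 654.3
y 100 491.7 654.3
y 109 497.0 650.0
y 118 495.3 650.0
```

View pics/w2.png

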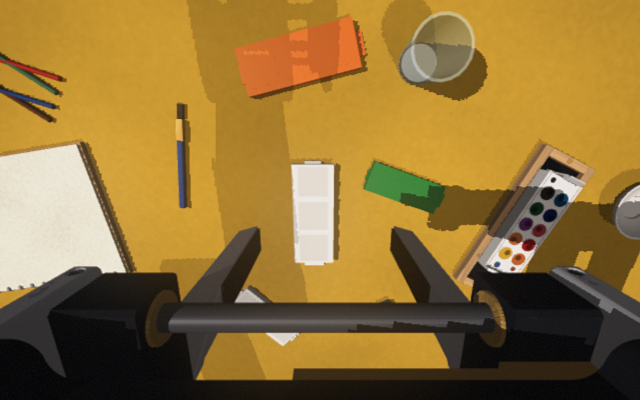

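The lid is at (562,144) mm, yaw 5.5°, and its outline matches 154 x 60. The trough's middle is at 596.2 along, 33.6 across, at -20°. The box's middle is at about 601.7 along, so its offset is about +5.5 mm. Next: pick up the lid at its middle.

Request:
{"api": "step_arm", "payload": {"commands": [{"slide": [-56,-17,40],"delta_rot": [0,0,-0.2],"hand": 90},{"slide": [-56,-17,80],"delta_rot": [0,0,-0.2],"hand": 90},{"slide": [-56,-17,120],"delta_rot": [0,0,-0.2],"hand": 90},{"slide": [-56,-17,160],"delta_rot": [0,0,-0.2],"hand": 90},{"slide": [-56,-17,190],"delta_rot": [0,0,-0.2],"hand": 90},{"slide": [-56,-17,210],"delta_rot": [0,0,-0.2],"hand": 90},{"slide": [-56,-17,222],"delta_rot": [0,0,-0.2],"hand": 90},{"slide": [-56,-17,227],"delta_rot": [0,0,-0.2],"hand": 90},{"slide": [-56,-17,227],"delta_rot": [0,0,-0.2],"hand": 90},{"slide": [-56,-17,227],"delta_rot": [0,0,-0.2],"hand": 90},{"slide": [-56,-17,227],"delta_rot": [0,0,-0.2],"hand": 90}]}}

```text
time: 4.0
eef_pos: [0.5632, 0.1461, 0.0051]
orientation: [-3.137, -0.156, -0.005]
ft_force: [-0.6, -0.8, 0.3]
grip_width: 0.0898
finger_force: 0.0
```

Run:
```python
from h import *
stat(5.5)
```

```text
4.0 [563.2 146.1   5.1] rot [ 0.    0.18 -0.2 ] F [-0.64 -0.82  0.34] T [ 0.03 -0.03 -0.01] w 89.8 0.0
```

Request:
{"api": "step_arm", "payload": {"commands": [{"slide": [-1,2,2.5],"delta_rot": [0,0,0.2],"hand": 90},{"slide": [-1,2,2.5],"delta_rot": [0,0,0.2],"hand": 70},{"slide": [-1,2,2.5],"delta_rot": [0,0,0.2],"hand": 55},{"slide": [-1,2,2.5],"delta_rot": [0,0,0.2],"hand": 55},{"slide": [-1,2,2.5],"delta_rot": [0,0,0.2],"hand": 55},{"slide": [-1,2,2.5],"delta_rot": [0,0,0.2],"hand": 55},{"slide": [-1,2,2.5],"delta_rot": [0,0,0.2],"hand": 55},{"slide": [-1,2,2.5],"delta_rot": [0,0,0.2],"hand": 55}], "force": 25}}

```text
time: 4.8
eef_pos: [0.5611, 0.144, 0.001]
orientation: [-3.138, -0.151, -0.0]
ft_force: [0.1, -0.0, 1.2]
grip_width: 0.0598
finger_force: 25.0
```

Run:
```python
from h import *
stat(5.5)
```

```text
4.8 [561.1 144.    1. ] rot [ 0.  0. -0.] F [ 0.08 -0.04  1.15] T [ 0.08 -0.02  0.01] w 59.8 25.0
```

Request:
{"api": "step_arm", "payload": {"commands": [{"slide": [0,0,-20],"delta_rot": [0,0,0],"hand": 55},{"slide": [0,0,-60],"delta_rot": [0,0,0],"hand": 55},{"slide": [0,0,-100],"delta_rot": [0,0,0],"hand": 55},{"slide": [0,0,-130],"delta_rot": [0,0,0],"hand": 55},{"slide": [0,0,-130],"delta_rot": [0,0,0],"hand": 55},{"slide": [0,0,-130],"delta_rot": [0,0,0],"hand": 55}]}}

```text
time: 5.4
eef_pos: [0.5612, 0.1438, 0.1309]
orientation: [3.138, 0.151, 0.001]
ft_force: [-0.5, -0.6, -1.0]
grip_width: 0.0597
finger_force: 25.0
```

```bash
cat >> h.py <<'E'
TIP=np.array([-86.1,0.2,1.]); BC=np.array([576.9,-174.2,28.]); BY=-20.
def G(p): return Ro.from_euler("z",BY,degrees=True)*Ro.from_euler("x",180,degrees=True)*Ro.from_euler("y",p,degrees=True)
def totip(b,p):
    """tip at b (box frame, mm, z from box top), pitch p"""
    w=BC+Ro.from_euler("z",BY,degrees=True).apply(b); t=w-G(p).apply(TIP); print("tcp",t.round(1)); go(t,BY,p)
def tip():
    s=sensors.get_state(); w=s["eef_pos"]*1000+Ro.from_rotvec(s["orientation"]).apply(TIP)
    Z=Ro.from_euler("z",-BY,degrees=True)
    print("tip in box",Z.apply(w-BC).round(2),"F box",Z.apply(s["ft_force"]).round(2))
E
python3 - <<'E'
from h import *
stat(5.5); totip([-60,0,60],10)
E
```

```text
5.4 [561.2 143.8 130.9] rot [-0.01  0.04  0.  ] F [-0.46 -0.63 -0.98] T [-0.03 -0.03  0.03] w 59.7 25.0
tcp [ 600.1 -182.4  103.9]
slide [  7.5 328.5  27.1] rot [-2.22  9.8  25.43]
```

Request:
{"api": "step_arm", "payload": {"commands": [{"slide": [7.5,328.5,0],"delta_rot": [-2.22,9.8,25.43],"hand": 55},{"slide": [7.5,328.5,0],"delta_rot": [-2.22,9.8,25.43],"hand": 55},{"slide": [7.5,328.5,0],"delta_rot": [-2.22,9.8,25.43],"hand": 55},{"slide": [7.5,328.5,0],"delta_rot": [-2.22,9.8,25.43],"hand": 55},{"slide": [7.5,328.5,0],"delta_rot": [-2.22,9.8,25.43],"hand": 55},{"slide": [7.5,328.5,0],"delta_rot": [-2.22,9.8,25.43],"hand": 55},{"slide": [7.5,328.5,0],"delta_rot": [-2.22,9.8,25.43],"hand": 55},{"slide": [7.5,328.5,14],"delta_rot": [-2.22,9.8,25.43],"hand": 55},{"slide": [7.5,328.5,27],"delta_rot": [-2.22,9.8,25.43],"hand": 55},{"slide": [7.5,328.5,27],"delta_rot": [-2.22,9.8,25.43],"hand": 55},{"slide": [7.5,328.5,27],"delta_rot": [-2.22,9.8,25.43],"hand": 55}]}}

```text
time: 6.5
eef_pos: [0.5991, -0.1805, 0.1019]
orientation: [3.055, -0.536, 0.261]
ft_force: [-0.3, -0.8, -1.1]
grip_width: 0.0602
finger_force: 25.0
```

Run:
```python
from h import *
stat(-20); tip(); totip([-60,0,8],10)
im=imaging.camera("side")[:,:,::-1]; tp=imaging.camera("top")[:,:,::-1]
a=cv2.resize(im[180:290,260:430],None,fx=3.5,fy=3.5,interpolation=cv2.INTER_CUBIC)
b=cv2.resize(tp[140:270,330:440],None,fx=2.96,fy=2.96,interpolation=cv2.INTER_CUBIC)
b=b[:385]; a=a[:385]
cv2.imwrite("pics/c1.png",a); print(a.shape)
```

```text
6.5 [ 599.1 -180.5  101.9] rot [ 0.03  9.76 -0.11] F [-0.29 -0.77 -1.12] T [0.06 0.09 0.01] w 60.2 25.0
tip in box [-61.65   1.29  58.3 ] F box [-0.01 -0.82 -1.12]
tcp [ 600.1 -182.4   51.9]
slide [-6.9  1.5 49.5] rot [-0.04  0.24  0.11]
(385, 595, 3)
```

View pics/c1.png

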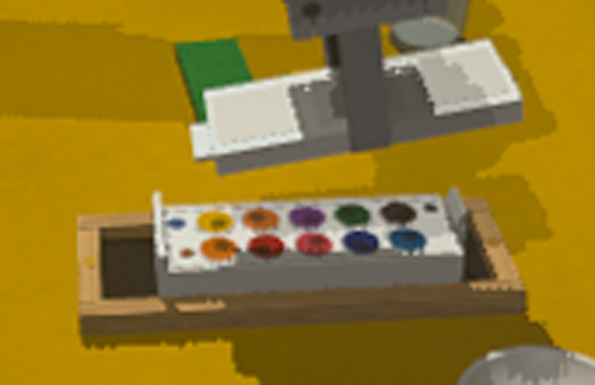

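The side crop shows the lid held pitched, lip end low (200,145), above the box with its upright at (157,225). It's aligned, so I'm lowering it.

Request:
{"api": "step_arm", "payload": {"commands": [{"slide": [-3,1.5,25],"delta_rot": [0,0.24,0.1],"hand": 55},{"slide": [-7,1.5,40],"delta_rot": [0,0.24,0.1],"hand": 55},{"slide": [-7,1.5,49],"delta_rot": [0,0.24,0.1],"hand": 55},{"slide": [-7,1.5,49],"delta_rot": [0,0.24,0.1],"hand": 55},{"slide": [-7,1.5,49],"delta_rot": [0,0.24,0.1],"hand": 55},{"slide": [-7,1.5,49],"delta_rot": [0,0.24,0.1],"hand": 55}]}}

```text
time: 7.2
eef_pos: [0.6021, -0.1846, 0.0562]
orientation: [3.05, -0.54, 0.277]
ft_force: [0.3, 0.3, -0.3]
grip_width: 0.0597
finger_force: 25.0
```

Run:
```python
from h import *
stat(-20); tip(); totip([-60,0,0],10)
```

```text
7.2 [ 602.1 -184.6   56.2] rot [-0.   10.37  0.08] F [ 0.3   0.27 -0.34] T [ 0.04  0.1  -0.02] w 59.7 25.0
tip in box [-57.25  -1.26  11.69] F box [ 0.19  0.36 -0.34]
tcp [ 600.1 -182.4   43.9]
slide [-4.8 -1.4 11.6] rot [ 0.01 -0.37 -0.08]
```

Request:
{"api": "step_arm", "payload": {"commands": [{"slide": [0,0,6],"delta_rot": [0,0,0],"hand": 55},{"slide": [0,0,6],"delta_rot": [0,0,0],"hand": 55},{"slide": [0,0,6],"delta_rot": [0,0,0],"hand": 55},{"slide": [0,0,6],"delta_rot": [0,0,0],"hand": 55}]}}

```text
time: 7.6
eef_pos: [0.6021, -0.1848, 0.0487]
orientation: [3.051, -0.541, 0.273]
ft_force: [0.3, -0.2, -1.2]
grip_width: 0.0597
finger_force: 25.0
```

Run:
```python
from h import *
stat(-20); tip()
```

```text
7.6 [ 602.1 -184.8   48.7] rot [ 0.   10.21  0.1 ] F [ 0.26 -0.21 -1.2 ] T [ 0.04  0.1  -0.  ] w 59.7 25.0
tip in box [-57.27  -1.4    4.42] F box [ 0.31 -0.11 -1.2 ]
```

Request:
{"api": "step_arm", "payload": {"commands": [{"slide": [0,-1.4,2],"delta_rot": [0,0,0],"hand": 55},{"slide": [0,-1.4,3],"delta_rot": [0,0,0],"hand": 55},{"slide": [0,-1.4,3],"delta_rot": [0,0,0],"hand": 55},{"slide": [0,-1.4,3],"delta_rot": [0,0,0],"hand": 55}]}}

```text
time: 8.0
eef_pos: [0.603, -0.1836, 0.0455]
orientation: [3.051, -0.54, 0.272]
ft_force: [0.7, -0.3, -0.4]
grip_width: 0.0598
finger_force: 25.0
```

Run:
```python
from h import *
stat(-20); tip()
```

```text
8.0 [ 603.  -183.6   45.5] rot [ 0.   10.2   0.09] F [ 0.72 -0.31 -0.37] T [ 0.09  0.11 -0.  ] w 59.8 25.0
tip in box [-56.84   0.07   1.31] F box [ 0.78 -0.05 -0.37]
```

Request:
{"api": "step_arm", "payload": {"commands": [{"slide": [0,0,1],"delta_rot": [0,0,0],"hand": 55},{"slide": [0,0,1],"delta_rot": [0,0,0],"hand": 55},{"slide": [0,0,1],"delta_rot": [0,0,0],"hand": 55}]}}

```text
time: 8.3
eef_pos: [0.6032, -0.1837, 0.0446]
orientation: [3.051, -0.541, 0.272]
ft_force: [0.1, -0.6, -1.3]
grip_width: 0.0595
finger_force: 25.0
```

Request:
{"api": "step_arm", "payload": {"commands": [{"slide": [0,0,1],"delta_rot": [0,0,0],"hand": 55},{"slide": [0,0,1],"delta_rot": [0,0,0],"hand": 55},{"slide": [0,0,1],"delta_rot": [0,0,0],"hand": 55}]}}

```text
time: 8.6
eef_pos: [0.6035, -0.1838, 0.0439]
orientation: [3.051, -0.541, 0.273]
ft_force: [-0.4, 0.2, 0.0]
grip_width: 0.0599
finger_force: 25.0
```

Run:
```python
from h import *
stat(-20); tip()
```

```text
8.6 [ 603.5 -183.8   43.9] rot [ 0.   10.23  0.1 ] F [-0.4   0.21  0.04] T [ 0.11  0.12 -0.05] w 59.9 25.0
tip in box [-5.628e+01  2.000e-02 -3.600e-01] F box [-0.45  0.06  0.04]
```

Request:
{"api": "step_arm", "payload": {"commands": [{"slide": [-0.2,0,1],"delta_rot": [0,0,0],"hand": 55},{"slide": [-0.2,0,1],"delta_rot": [0,0,0],"hand": 55},{"slide": [-0.2,0,1],"delta_rot": [0,0,0],"hand": 55}]}}

```text
time: 8.9
eef_pos: [0.6037, -0.1839, 0.0431]
orientation: [3.051, -0.541, 0.274]
ft_force: [-0.8, -0.6, 1.3]
grip_width: 0.0596
finger_force: 25.0
```

Request:
{"api": "step_arm", "payload": {"commands": [{"slide": [-0.2,0,1],"delta_rot": [0,0,0],"hand": 55},{"slide": [-0.2,0,1],"delta_rot": [0,0,0],"hand": 55},{"slide": [-0.2,0,1],"delta_rot": [0,0,0],"hand": 55}]}}

```text
time: 9.2
eef_pos: [0.6039, -0.1839, 0.0421]
orientation: [3.051, -0.541, 0.275]
ft_force: [1.6, 0.2, 1.0]
grip_width: 0.0598
finger_force: 25.0
```

Run:
```python
from h import *
stat(-20); tip()
```

```text
9.2 [ 603.9 -183.9   42.1] rot [ 0.   10.29  0.09] F [1.63 0.18 1.04] T [ 0.   -0.09  0.01] w 59.8 25.0
tip in box [-55.86   0.06  -2.28] F box [1.47 0.73 1.04]
```

Request:
{"api": "step_arm", "payload": {"commands": [{"slide": [-6,0,-1.2],"delta_rot": [0,0,0],"hand": 55},{"slide": [-12,0,-2.3],"delta_rot": [0,0,0],"hand": 55},{"slide": [-17,0,-3.2],"delta_rot": [0,0,0],"hand": 55},{"slide": [-19,0,-3.6],"delta_rot": [0,0,0],"hand": 55},{"slide": [-19,0,-3.6],"delta_rot": [0,0,0],"hand": 55},{"slide": [-19,0,-3.6],"delta_rot": [0,0,0],"hand": 55}]}}

```text
time: 9.8
eef_pos: [0.5845, -0.1768, 0.0415]
orientation: [3.052, -0.541, 0.27]
ft_force: [0.3, 1.2, 1.4]
grip_width: 0.06
finger_force: 25.0
```

Run:
```python
from h import *
stat(-20); tip()
```

```text
9.8 [ 584.5 -176.8   41.5] rot [ 0.   10.12  0.09] F [0.34 1.23 1.35] T [ 0.19  0.27 -0.03] w 60.0 25.0
tip in box [-76.58   0.09  -2.66] F box [-0.1   1.27  1.35]
```

Request:
{"api": "step_arm", "payload": {"commands": [{"slide": [-2,0,-0.4],"delta_rot": [0,0,0],"hand": 55},{"slide": [-4,0,-0.8],"delta_rot": [0,0,0],"hand": 55},{"slide": [-4,0,-0.8],"delta_rot": [0,0,0],"hand": 55},{"slide": [-4,0,-0.8],"delta_rot": [0,0,0],"hand": 55}]}}

```text
time: 10.2
eef_pos: [0.5811, -0.1756, 0.0417]
orientation: [3.051, -0.541, 0.272]
ft_force: [1.2, -0.6, 0.2]
grip_width: 0.0597
finger_force: 25.0
```

Run:
```python
from h import *
stat(-20); tip()
```

```text
10.2 [ 581.1 -175.6   41.7] rot [ 0.   10.18  0.09] F [ 1.23 -0.59  0.21] T [ 0.11  0.13 -0.01] w 59.7 25.0
tip in box [-8.013e+01  8.000e-02 -2.490e+00] F box [ 1.36 -0.13  0.21]
```

Request:
{"api": "step_arm", "payload": {"commands": [{"slide": [-1,0,-0.2],"delta_rot": [0,0,0],"hand": 55},{"slide": [-2,0,-0.4],"delta_rot": [0,0,0],"hand": 55},{"slide": [-2,0,-0.4],"delta_rot": [0,0,0],"hand": 55}]}}

```text
time: 10.5
eef_pos: [0.5791, -0.1748, 0.0417]
orientation: [3.052, -0.541, 0.271]
ft_force: [0.1, -0.6, 1.7]
grip_width: 0.0599
finger_force: 25.0
```

Request:
{"api": "step_arm", "payload": {"commands": [{"slide": [-1,0,-0.2],"delta_rot": [0,0,0],"hand": 55},{"slide": [-2,0,-0.4],"delta_rot": [0,0,0],"hand": 55},{"slide": [-2,0,-0.4],"delta_rot": [0,0,0],"hand": 55}]}}

```text
time: 10.8
eef_pos: [0.5771, -0.1741, 0.0417]
orientation: [3.052, -0.541, 0.271]
ft_force: [1.1, 0.2, -0.0]
grip_width: 0.0602
finger_force: 25.0
```

Run:
```python
from h import *
stat(-20); tip()
```

```text
10.8 [ 577.1 -174.1   41.7] rot [ 0.   10.15  0.09] F [ 1.13  0.18 -0.05] T [ 0.08  0.15 -0.03] w 60.2 25.0
tip in box [-84.46   0.1   -2.51] F box [ 1.    0.56 -0.05]
```

Request:
{"api": "step_arm", "payload": {"commands": [{"slide": [-1,0,-0.2],"delta_rot": [0,0,0],"hand": 55},{"slide": [-1,0,-0.2],"delta_rot": [0,0,0],"hand": 55},{"slide": [-1,0,-0.2],"delta_rot": [0,0,0],"hand": 55}]}}

```text
time: 11.1
eef_pos: [0.5762, -0.1738, 0.0417]
orientation: [3.052, -0.541, 0.271]
ft_force: [-0.9, 0.1, -0.3]
grip_width: 0.0594
finger_force: 25.0
```

Request:
{"api": "step_arm", "payload": {"commands": [{"slide": [-1,0,-0.2],"delta_rot": [0,0,0],"hand": 55},{"slide": [-1,0,-0.2],"delta_rot": [0,0,0],"hand": 55},{"slide": [-1,0,-0.2],"delta_rot": [0,0,0],"hand": 55}]}}

```text
time: 11.4
eef_pos: [0.5758, -0.1736, 0.042]
orientation: [3.051, -0.541, 0.273]
ft_force: [0.7, 0.0, -0.9]
grip_width: 0.0598
finger_force: 25.0
```

Run:
```python
from h import *
stat(-20); tip()
```

```text
11.4 [ 575.8 -173.6   42. ] rot [ 0.   10.23  0.09] F [ 0.66  0.04 -0.87] T [ 0.1  -0.08  0.03] w 59.8 25.0
tip in box [-85.83   0.1   -2.24] F box [ 0.6   0.26 -0.87]
```

Request:
{"api": "step_arm", "payload": {"commands": [{"slide": [-1,0,-0.2],"delta_rot": [0,0,0],"hand": 55},{"slide": [-1,0,-0.2],"delta_rot": [0,0,0],"hand": 55},{"slide": [-1,0,-0.2],"delta_rot": [0,0,0],"hand": 55}]}}

```text
time: 11.7
eef_pos: [0.5756, -0.1735, 0.0426]
orientation: [3.051, -0.54, 0.276]
ft_force: [4.4, -1.4, -2.0]
grip_width: 0.0596
finger_force: 25.0
```

Request:
{"api": "step_arm", "payload": {"commands": [{"slide": [-1,0,-0.2],"delta_rot": [0,0,0],"hand": 55},{"slide": [-1,0,-0.2],"delta_rot": [0,0,0],"hand": 55},{"slide": [-1,0,-0.2],"delta_rot": [0,0,0],"hand": 55}]}}

```text
time: 12.0
eef_pos: [0.5755, -0.1735, 0.0431]
orientation: [3.05, -0.54, 0.28]
ft_force: [5.8, -2.8, -2.8]
grip_width: 0.0599
finger_force: 25.0
```

Run:
```python
from h import *
stat(-20); tip()
im=imaging.camera("side")[:,:,::-1]; t=imaging.camera("top")[:,:,::-1]
a=cv2.resize(im[195:285,270:420],None,fx=5.2,fy=5.2,interpolation=cv2.INTER_CUBIC)
cv2.imwrite("pics/c2.png",a); cv2.imwrite("pics/c2t.png",t)
```

```text
12.0 [ 575.5 -173.5   43.1] rot [1.000e-02 1.048e+01 1.000e-01] F [ 5.81 -2.78 -2.76] T [-0.32 -1.09  0.01] w 59.9 25.0
tip in box [-86.06   0.11  -1.54] F box [ 6.4  -0.62 -2.76]
```

View pics/c2.png

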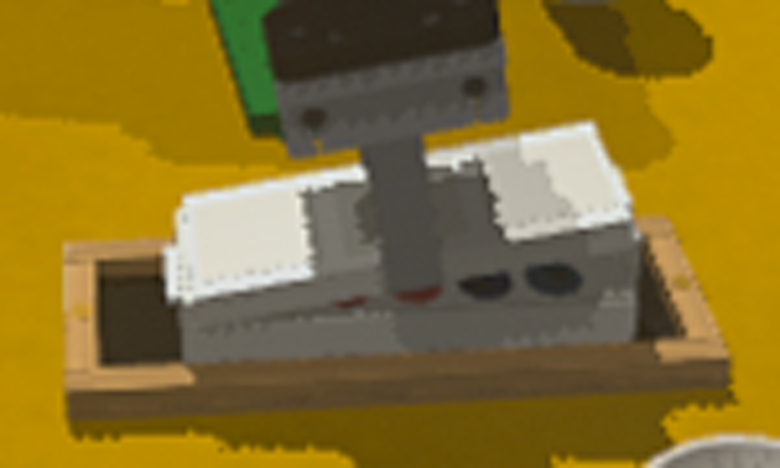

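The lid lies over the box with its left end at the upright (180,250), and the clip end is raised. The lip stopped at -86 mm with 6.4 N in x, which matches the predicted home depth. Now I'll swing it down about the lip.

Run:
```python
from h import *
for p in (8.5,6.5,4.5): totip([-85.2,0.1,-1.5],p)
```

```text
tcp [ 576.8 -173.9   40.2]
slide [ 0.8 -0.1  3.1] rot [ 0.   -1.98 -0.1 ]
tcp [ 577.2 -174.    37.2]
slide [ 0.7 -0.1  6.1] rot [-0.   -3.98 -0.1 ]
tcp [ 577.5 -174.1   34.3]
slide [ 0.5 -0.1  9.1] rot [-0.   -5.98 -0.1 ]
```

Request:
{"api": "step_arm", "payload": {"commands": [{"slide": [0.8,0,1.5],"delta_rot": [0,-1,-0.1],"hand": 55},{"slide": [0.8,0,3.1],"delta_rot": [0,-2,-0.1],"hand": 55},{"slide": [0.8,0,3.1],"delta_rot": [0,-2,-0.1],"hand": 55},{"slide": [0.8,0,3.1],"delta_rot": [0,-2,-0.1],"hand": 55}]}}

```text
time: 12.5
eef_pos: [0.5757, -0.1736, 0.0395]
orientation: [3.061, -0.54, 0.222]
ft_force: [4.2, -0.8, 0.5]
grip_width: 0.0599
finger_force: 25.0
```

Run:
```python
from h import *
stat(-20); tip()
for p in (6.5,4.5): totip([-85.5,0.1,-1.5],p)
```

```text
12.5 [ 575.7 -173.6   39.5] rot [ 0.   8.3 -0. ] F [ 4.17 -0.79  0.49] T [-0.1  -0.86  0.06] w 59.9 25.0
tip in box [-8.64e+01 -1.00e-02 -1.87e+00] F box [4.19 0.68 0.49]
tcp [ 576.9 -173.9   37.2]
slide [ 0.9 -0.1  2.5] rot [-0.  -1.8  0. ]
tcp [ 577.2 -174.    34.3]
slide [ 0.8 -0.1  5.5] rot [-0.  -3.8  0. ]
```

Request:
{"api": "step_arm", "payload": {"commands": [{"slide": [0.3,0,1.3],"delta_rot": [0,-0.9,0],"hand": 55},{"slide": [0.3,0,2.5],"delta_rot": [0,-1.8,0],"hand": 55},{"slide": [0.3,0,2.5],"delta_rot": [0,-1.8,0],"hand": 55},{"slide": [0.3,0,2.5],"delta_rot": [0,-1.8,0],"hand": 55}]}}

```text
time: 12.9
eef_pos: [0.5758, -0.1736, 0.0367]
orientation: [3.07, -0.541, 0.172]
ft_force: [3.9, -0.4, 1.1]
grip_width: 0.0597
finger_force: 25.0
```

Run:
```python
from h import *
stat(-20); tip()
for p in (5,): totip([-86,0.1,-1.7],p)
```

```text
12.9 [ 575.8 -173.6   36.7] rot [-0.    6.42 -0.01] F [ 3.93 -0.44  1.05] T [-0.07 -0.87  0.11] w 59.7 25.0
tip in box [-8.673e+01 -5.000e-02 -1.920e+00] F box [3.84 0.93 1.05]
tcp [ 576.7 -173.8   34.8]
slide [ 0.7 -0.1  2. ] rot [ 0.   -1.42  0.01]
```

Request:
{"api": "step_arm", "payload": {"commands": [{"slide": [0.2,0,1],"delta_rot": [0,-0.7,0],"hand": 55},{"slide": [0.2,0,2.1],"delta_rot": [0,-1.4,0],"hand": 55},{"slide": [0.2,0,2.1],"delta_rot": [0,-1.4,0],"hand": 55},{"slide": [0.2,0,2.1],"delta_rot": [0,-1.4,0],"hand": 55}]}}

```text
time: 13.3
eef_pos: [0.5757, -0.1737, 0.0346]
orientation: [3.076, -0.542, 0.133]
ft_force: [2.9, 0.2, 1.8]
grip_width: 0.0599
finger_force: 25.0
```

Run:
```python
from h import *
stat(-20); tip()
im=imaging.camera("side")[:,:,::-1]
cv2.imwrite("pics/c3.png",cv2.resize(im[195:285,270:420],None,fx=5.2,fy=5.2,interpolation=cv2.INTER_CUBIC))
```

```text
13.3 [ 575.7 -173.7   34.6] rot [-0.01  4.96 -0.01] F [2.87 0.24 1.83] T [ 0.02 -0.48  0.03] w 59.9 25.0
tip in box [-86.98  -0.13  -1.8 ] F box [2.62 1.21 1.83]
```

Request:
{"api": "step_arm", "payload": {"commands": [{"slide": [0.3,0,1],"delta_rot": [0,-0.7,0],"hand": 55},{"slide": [0.3,0,1],"delta_rot": [0,-0.7,0],"hand": 55},{"slide": [0.3,0,1],"delta_rot": [0,-0.7,0],"hand": 55}]}}

```text
time: 13.65
eef_pos: [0.5758, -0.1737, 0.0337]
orientation: [3.079, -0.543, 0.113]
ft_force: [-1.0, -0.1, 5.0]
grip_width: 0.0597
finger_force: 25.0
```

Run:
```python
from h import *
stat(-20); tip()
```

```text
13.65 [ 575.8 -173.7   33.7] rot [-0.01  4.22 -0.  ] F [-0.98 -0.13  5.05] T [ 0.08 -0.05  0.  ] w 59.7 25.0
tip in box [-87.02  -0.16  -1.59] F box [-0.88 -0.46  5.05]
```

The ledge has touched the tab: Fz is 5 N at 4.2°, as expected. Time to release and rise.

Request:
{"api": "step_arm", "payload": {"commands": [{"slide": [0,0,0],"delta_rot": [0,0,0],"hand": 84},{"slide": [0,0,0],"delta_rot": [0,0,0],"hand": 84},{"slide": [0,0,0],"delta_rot": [0,0,0],"hand": 84},{"slide": [0,0,0],"delta_rot": [0,0,0],"hand": 84},{"slide": [0,0,0],"delta_rot": [0,0,0],"hand": 84},{"slide": [0,0,-15],"delta_rot": [0,0,0],"hand": 84},{"slide": [0,0,-40],"delta_rot": [0,0,0],"hand": 84},{"slide": [0,0,-60],"delta_rot": [0,-4.2,0],"hand": 84},{"slide": [0,0,-60],"delta_rot": [0,-4.2,0],"hand": 0},{"slide": [0,0,-60],"delta_rot": [0,-4.2,0],"hand": 0},{"slide": [0,0,-60],"delta_rot": [0,-4.2,0],"hand": 0},{"slide": [0,0,-60],"delta_rot": [0,-4.2,0],"hand": 0},{"slide": [0,0,-60],"delta_rot": [0,-4.2,0],"hand": 0},{"slide": [0,0,-60],"delta_rot": [0,-4.2,0],"hand": 0}]}}

```text
time: 15.05
eef_pos: [0.5716, -0.1721, 0.0928]
orientation: [3.094, -0.545, 0.001]
ft_force: [0.6, -0.0, 0.5]
grip_width: 0.0394
finger_force: 0.0
```

Run:
```python
from h import *
stat(-20)
w=BC+Ro.from_euler("z",BY,degrees=True).apply([66,0,30]); print(w); go(w,-20)
tp=imaging.camera("top")[:,:,::-1]; im=imaging.camera("side")[:,:,::-1]; cv2.imwrite("pics/t4.png",tp); cv2.imwrite("pics/s4.png",im)
a=cv2.resize(im[190:290,270:420],None,fx=3.9,fy=3.9,interpolation=cv2.INTER_CUBIC)
cv2.imwrite("pics/c4.png",a)
```

```text
15.05 [ 571.6 -172.1   92.8] rot [-0.    0.05 -0.  ] F [ 0.58 -0.04  0.51] T [ 0.07 -0.02  0.01] w 39.4 0.0
[ 638.91971297 -196.77332946   58.        ]
slide [71.7  0.2 34.9] rot [ 0.   -0.05  0.  ]
```

Request:
{"api": "step_arm", "payload": {"commands": [{"slide": [40,0,0],"delta_rot": [0,0,0],"hand": 0},{"slide": [70,0,0],"delta_rot": [0,0,0],"hand": 0},{"slide": [70,0,10],"delta_rot": [0,0,0],"hand": 0},{"slide": [70,0,25],"delta_rot": [0,0,0],"hand": 0},{"slide": [70,0,31],"delta_rot": [0,0,0],"hand": 0},{"slide": [70,0,31],"delta_rot": [0,0,0],"hand": 0},{"slide": [70,0,31],"delta_rot": [0,0,0],"hand": 0},{"slide": [70,0,31],"delta_rot": [0,0,0],"hand": 0}]}}

```text
time: 15.95
eef_pos: [0.638, -0.1962, 0.0636]
orientation: [3.093, -0.545, 0.005]
ft_force: [-0.9, -0.3, 0.3]
grip_width: 0.0003
finger_force: 0.0
```

Run:
```python
from h import *
stat(-20)
print(Ro.from_euler("z",-BY,degrees=True).apply(sensors.get_state()["eef_pos"]*1000-BC))
```

```text
15.95 [ 638.  -196.2   63.6] rot [-0.01  0.19 -0.01] F [-0.92 -0.27  0.26] T [0.06 0.01 0.01] w 0.3 0.0
[64.95402951  0.18701849 35.62712589]
```

Now press: first down to near contact, then in 1–2 mm steps.

Request:
{"api": "step_arm", "payload": {"commands": [{"slide": [0,0,4],"delta_rot": [0,0,0],"hand": 0},{"slide": [0,0,8],"delta_rot": [0,0,0],"hand": 0},{"slide": [0,0,8],"delta_rot": [0,0,0],"hand": 0},{"slide": [0,0,8],"delta_rot": [0,0,0],"hand": 0}]}}

```text
time: 16.35
eef_pos: [0.6377, -0.1962, 0.0543]
orientation: [3.094, -0.545, 0.002]
ft_force: [-1.0, -0.2, -0.2]
grip_width: 0.0008
finger_force: 0.0
```

Request:
{"api": "step_arm", "payload": {"commands": [{"slide": [0,0,1],"delta_rot": [0,0,0],"hand": 0},{"slide": [0,0,2],"delta_rot": [0,0,0],"hand": 0},{"slide": [0,0,2],"delta_rot": [0,0,0],"hand": 0}]}}

```text
time: 16.65
eef_pos: [0.6379, -0.1962, 0.0525]
orientation: [3.094, -0.545, 0.003]
ft_force: [0.1, -0.2, 0.3]
grip_width: 0.0004
finger_force: 0.0
```

Request:
{"api": "step_arm", "payload": {"commands": [{"slide": [0,0,1],"delta_rot": [0,0,0],"hand": 0},{"slide": [0,0,2],"delta_rot": [0,0,0],"hand": 0},{"slide": [0,0,2],"delta_rot": [0,0,0],"hand": 0}]}}

```text
time: 16.95
eef_pos: [0.638, -0.1963, 0.0507]
orientation: [3.093, -0.545, 0.003]
ft_force: [0.0, 0.6, 0.3]
grip_width: 0.0004
finger_force: 0.2
```

Request:
{"api": "step_arm", "payload": {"commands": [{"slide": [0,0,1],"delta_rot": [0,0,0],"hand": 0},{"slide": [0,0,2],"delta_rot": [0,0,0],"hand": 0},{"slide": [0,0,2],"delta_rot": [0,0,0],"hand": 0}]}}

```text
time: 17.25
eef_pos: [0.6382, -0.1963, 0.0494]
orientation: [3.093, -0.545, 0.004]
ft_force: [-1.4, 0.4, 4.4]
grip_width: 0.0005
finger_force: 2.2
```

Request:
{"api": "step_arm", "payload": {"commands": [{"slide": [0,0,1],"delta_rot": [0,0,0],"hand": 0},{"slide": [0,0,1],"delta_rot": [0,0,0],"hand": 0},{"slide": [0,0,1],"delta_rot": [0,0,0],"hand": 0}]}}

```text
time: 17.55
eef_pos: [0.6376, -0.1961, 0.0467]
orientation: [3.094, -0.545, 0.001]
ft_force: [0.4, 2.1, 1.0]
grip_width: 0.0006
finger_force: 0.1
```

Request:
{"api": "step_arm", "payload": {"commands": [{"slide": [0,0,1],"delta_rot": [0,0,0],"hand": 0},{"slide": [0,0,1],"delta_rot": [0,0,0],"hand": 0},{"slide": [0,0,1],"delta_rot": [0,0,0],"hand": 0}]}}

```text
time: 17.85
eef_pos: [0.6379, -0.1963, 0.0463]
orientation: [3.093, -0.545, 0.002]
ft_force: [0.2, -0.1, -0.1]
grip_width: 0.0004
finger_force: 0.0
```

Request:
{"api": "step_arm", "payload": {"commands": [{"slide": [0,0,1],"delta_rot": [0,0,0],"hand": 0},{"slide": [0,0,2],"delta_rot": [0,0,0],"hand": 0},{"slide": [0,0,2],"delta_rot": [0,0,0],"hand": 0}]}}

```text
time: 18.15
eef_pos: [0.638, -0.1962, 0.0447]
orientation: [3.094, -0.545, 0.003]
ft_force: [-0.6, 1.0, 1.4]
grip_width: 0.0004
finger_force: 0.4
```

Request:
{"api": "step_arm", "payload": {"commands": [{"slide": [0,0,1],"delta_rot": [0,0,0],"hand": 0},{"slide": [0,0,2],"delta_rot": [0,0,0],"hand": 0},{"slide": [0,0,2],"delta_rot": [0,0,0],"hand": 0}]}}

```text
time: 18.45
eef_pos: [0.6381, -0.1962, 0.0425]
orientation: [3.094, -0.545, 0.003]
ft_force: [0.7, -0.1, 0.4]
grip_width: 0.0005
finger_force: 0.5
```

Request:
{"api": "step_arm", "payload": {"commands": [{"slide": [0,0,1],"delta_rot": [0,0,0],"hand": 0},{"slide": [0,0,1],"delta_rot": [0,0,0],"hand": 0},{"slide": [0,0,1],"delta_rot": [0,0,0],"hand": 0}]}}

```text
time: 18.75
eef_pos: [0.6379, -0.1963, 0.0414]
orientation: [3.093, -0.545, 0.002]
ft_force: [0.6, 1.0, -0.2]
grip_width: 0.0004
finger_force: 0.1
```

Request:
{"api": "step_arm", "payload": {"commands": [{"slide": [0,0,1],"delta_rot": [0,0,0],"hand": 0},{"slide": [0,0,1],"delta_rot": [0,0,0],"hand": 0},{"slide": [0,0,1],"delta_rot": [0,0,0],"hand": 0}]}}

```text
time: 19.05
eef_pos: [0.6379, -0.1964, 0.0413]
orientation: [3.093, -0.545, 0.003]
ft_force: [-2.8, 0.9, 5.1]
grip_width: 0.0006
finger_force: 2.3
```

Request:
{"api": "step_arm", "payload": {"commands": [{"slide": [0,0,1],"delta_rot": [0,0,0],"hand": 0},{"slide": [0,0,1],"delta_rot": [0,0,0],"hand": 0},{"slide": [0,0,1],"delta_rot": [0,0,0],"hand": 0}]}}

```text
time: 19.35
eef_pos: [0.6379, -0.1964, 0.0412]
orientation: [3.093, -0.545, 0.004]
ft_force: [-3.6, 1.1, 8.0]
grip_width: 0.0005
finger_force: 3.9
```

Request:
{"api": "step_arm", "payload": {"commands": [{"slide": [0.5,0,1],"delta_rot": [0,0,0],"hand": 0},{"slide": [0.5,0,1],"delta_rot": [0,0,0],"hand": 0},{"slide": [0.5,0,1],"delta_rot": [0,0,0],"hand": 0}]}}

```text
time: 19.65
eef_pos: [0.638, -0.1964, 0.0412]
orientation: [3.093, -0.545, 0.002]
ft_force: [-5.9, 1.7, 11.4]
grip_width: 0.0001
finger_force: 5.7
```

Request:
{"api": "step_arm", "payload": {"commands": [{"slide": [0,0,-10],"delta_rot": [0,0,0],"hand": 0},{"slide": [0,0,-40],"delta_rot": [0,0,0],"hand": 0},{"slide": [0,0,-85],"delta_rot": [0,0,0],"hand": 0},{"slide": [0,0,-130],"delta_rot": [0,0,0],"hand": 0},{"slide": [-30,0,-170],"delta_rot": [0,0,0],"hand": 0},{"slide": [-50,0,-190],"delta_rot": [0,0,0],"hand": 0},{"slide": [-50,0,-190],"delta_rot": [0,0,0],"hand": 0},{"slide": [-50,0,-190],"delta_rot": [0,0,0],"hand": 0}]}}

```text
time: 20.45
eef_pos: [0.5915, -0.1793, 0.2281]
orientation: [3.093, -0.545, 0.004]
ft_force: [-0.4, -0.1, -0.9]
grip_width: 0.0005
finger_force: 0.0
```

Run:
```python
from h import *
stat(-20)
im=imaging.camera("side")[:,:,::-1]; c=imaging.get_calibration("wrist"); w=imaging.camera("wrist")[:,:,::-1]
cv2.imwrite("pics/w5.png",w)
uv=proj("w",BC/1000,c)[0]; print(uv); u,v=map(int,uv)
a=cv2.resize(im[195:290,275:415],(560,380),interpolation=cv2.INTER_CUBIC)
b=cv2.resize(w[v-95:v+95,u-57:u+57],(228,380),interpolation=cv2.INTER_CUBIC)
cv2.imwrite("pics/c5.png",np.hstack([a,b]))
```

```text
20.45 [ 591.5 -179.3  228.1] rot [-0.    0.16 -0.  ] F [-0.38 -0.13 -0.86] T [ 0.07 -0.01 -0.06] w 0.5 0.0
[324.78302771 191.83213227]
```

View pics/c5.png

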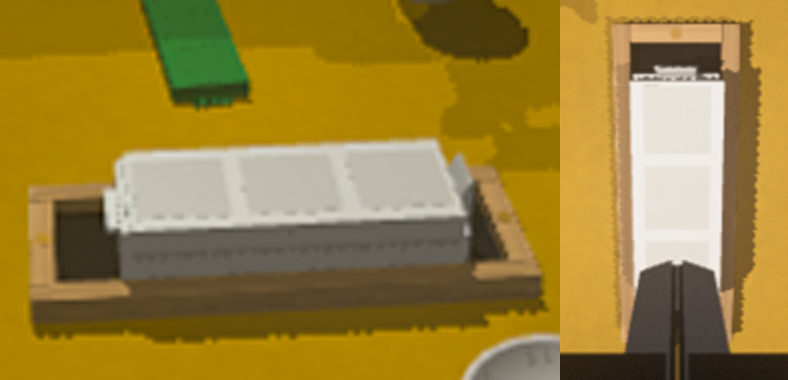

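The lid lies flat and in line with the box. The clip stands upright over the ledge at (463,185), and the lip shows beyond the bridge at (110,205). The gripper is clear, so I'm handing in.

```bash
python3 -c "
from cell import arm; print(arm.hand_in())"
```

```text
the job is handed in; nothing more can be done
None
```

The paint box is closed and the job is handed in: lip hooked under the bridge, lid pressed flat under the clip (highest force I read was about 13 N), gripper clear, and the jar, eraser, dish and brush untouched.

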